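Take out the ultrasound applicator and hold it face up for gel

TASK

Pull the steel keeper on the handpiece dock back towards the robot until it is felt to meet its stop, leave it open, and draw the ultrasound applicator (block-shaped head, round slanted metal face) up out of its well. Turn it until its metal face looks straight up, level and ready for gel, and hold it still with the face over the middle of the steel drip tray and the whole handpiece about 10 cm or more above the tray. Finish while still holding it there, the slim wand left in the dock and everything else left alone.

Things in the scene. Friction and masses are not known exactly. Their poses are not given: they have to be found in the camera images.
- dock: Fixed grey block, 150 (x) by 200 (y, 224 over side trims) by 75 mm high, holding two handpieces upright side by side. Origin: centre of its underside on the work surface; +x points away from the robot, +y left; turned up to 17 degrees. Wells: through-holes 28 x 32 mm at x = +35, y = +60 and -60 mm; either handpiece may stand in either.
- keeper (a joint): Steel bar on the dock, 84 to 90 mm above the work surface, over the robot-side edges of both handpieces' flanges, so they cannot come out. Metres: 0 = shut, 0.030 = pulled back along the dock's -x (towards the robot) to a hard stop; starts at 0 to 0.004; flanges free from about 0.012. About 2.5 N of friction; stays where left.
- keeper_tab (a point): Top centre of the keeper's black upright tab, moving with it: 12 (dock's y) by 24 (dock's x) by 42 mm tall, on the robot side of the handpieces and midway between them; keeper shut: at dock x = -42 mm, y = 0, 132 mm above the work surface. Can be pinched from above across its 12 mm.
- applicator: Ultrasound applicator, loose, about 220 g: the handpiece with a block-shaped head and a round slanted metal face. Origin: centre of its foot's lower end, 15 mm above the work surface when docked; z along the handle to the head; axes as the dock's when docked. Foot 26 (x) by 30 (y) by 60 mm in the well; flange on the dock's top: z 60 to 66, x -30 to +16, y -20 to +20 mm.
- applicator_grip (a point): Middle of the applicator's head, at x = +2, y = 0, z = +105 mm in its frame, a good place to grip: flat parallel cheeks 40 mm apart (in y). The head spans z 78 to 141 mm and x -18 to +26 mm; below it is a 26 x 30 mm neck.
- face (a point): Centre of the applicator's metal face, a 35 mm disc, at x = +11.6, y = 0, z = +129.5 mm in the applicator's frame. The point's z axis is the face's outward normal: the applicator's z turned 40 degrees towards its +x, so in the dock it looks up and away from the robot, 40 degrees from straight up.
- wand: The other handpiece, loose, 180 g, stays in its well: slim round wand 28 mm in diameter with a narrow nozzle, 146 mm long over all. Origin, axes, foot and flange as the applicator's.
- tray: Fixed shallow steel drip tray, open above, 160 (x) by 140 (y) by 20 mm high, wall 3 mm. Origin: centre of its underside on the work surface.
- puck: Bystander: small black rubber electrode, 40 mm diameter, 22 mm high, lying in the tray. Origin: centre of its underside.
- gel_bottle: Bystander: clear bottle, 60 mm diameter, 170 mm high. Origin: centre of its underside.
- cream_jar: Bystander: low white jar, 68 mm diameter, 60 mm high. Origin: centre of its underside.
- dish: Bystander: small green glass dish, 80 mm diameter, 25 mm high. Origin: centre of its underside.
- tape: Bystander: roll of blue tape lying flat, 72 mm diameter, 25 mm high. Origin: centre of its underside.
- mug: Bystander: white mug, 80 mm diameter, 90 mm high. Origin: centre of its underside.
- goggles: Bystander: amber safety goggles, 144 mm wide, 44 mm high, 100 mm deep. Origin: under the middle of the lenses.

How it is judged:
On the way, in this order (a step that is already met when the one before it is completed fails the run):
1. the keeper is pulled back to its stop while the applicator is still in its well (value of joint keeper above 0.027 m and z of applicator in the frame of dock below 0.03 m), for 0.2 s.
2. the applicator is drawn up clear of the dock (z of applicator in the frame of dock above 0.08 m and contact force between applicator and the fingers above 1 N), for 0.1 s.
At the end, for the whole second after the job is handed in: Applicator held still by the fingers alone, metal face up and level within 12 degrees, its centre within 40 mm of the tray's centre from above and over 170 mm up, the foot over 80 mm up; keeper still open over 20 mm; wand seated upright in its well (angle between face's own z axis and vertical below 0.21 rad and horizontal distance between face and tray below 0.04 m and height (world z) of applicator above 0.08 m and height (world z) of face above 0.17 m and contact force between applicator and the fingers above 1 N and linear speed of applicator below 0.03 m/s and angular speed of applicator below 0.2 rad/s and contact force between applicator and dock below 0.3 N and contact force between applicator and tray below 0.3 N and contact force between applicator and wand below 0.3 N and contact force between applicator and puck below 0.3 N and contact force between applicator and gel_bottle below 0.3 N and contact force between applicator and cream_jar below 0.3 N and contact force between applicator and dish below 0.3 N and contact force between applicator and tape below 0.3 N and contact force between applicator and mug below 0.3 N and contact force between applicator and goggles below 0.3 N and value of joint keeper above 0.02 m and z of wand in the frame of dock below 0.022 m and angle between wand's own z axis and vertical below 0.1 rad); the arm keeps its last pose, push and grip.
It fails at once if the wand is drawn out of its well (distance of wand from where it was at the start of the episode above 0.02 m).
It fails at once if a bystander is pushed away or upset (distance of any of puck, gel_bottle, cream_jar, dish, tape, mug, goggles from where it was at the start of the episode above 0.03 m).
It also fails if it takes over 48 s, if anything falls off the work surface, if the arm or the gripper's body presses on something with over 40 N, if the wrist force passes 120 N, or if a joint passes its speed limit or range.

ROBOT

A 6-joint arm with a two-finger parallel gripper is mounted at the origin on the work surface. World frame = base frame: x ahead of the robot, y to its left, z up, the work surface at z = 0. Lengths are in m, angles in rad, forces in N, time in s.
With the tool pointing down it reaches from about 0.35 to 0.775 m from the base axis. Payload 5.5 kg.
Tool frame: the origin (TCP) lies midway between the tips of the shut fingers; the grasp point (between the pads) lies 19 mm behind it; z points along the fingers, y is the direction in which the jaws open and shut (so a half turn about z gives the same grasp; the last joint's range is limited). The gripper opens to 85 mm and grips with 20 to 120 N. Pads are 22 mm wide; open, the fingers measure 114 mm over their backs; the gripper's body (76 mm by 85 mm) begins 54 mm behind the grasp point. The pads swing forward as they close: fully open they stand 13 mm farther back than shut.
Start: joints at [-1.245, 0.313, 0.046, 1.304, 0, 1.431], TCP at [0.258, -0.514, 0.231] pointing down, gripper open.
Joint ranges: [-2.76, 2.76], [-0.86, 1.69], [-1.03, 1.26], [-2.2, 2.34], [-1.47, 1.5], [-3.14, 3.14]. Speed limits (rad/s): [2.57, 2.57, 3.14, 3.14, 3.14, 3.14].

INTERFACE

Orientations are given as [roll, pitch, yaw] about the fixed x, y, z axes, in that order (R = Rz(yaw) Ry(pitch) Rx(roll)).
In Python, from plant import env, effector, imaging, order, current_clock, current_qpos, current_qd, current_joint_efforts, current_eef_pos, current_orientation, current_force, current_ft_torque, current_width gives the robot as it stands. The module is installed in compiled form; this text tells all that it offers. Calls block until the motion is done:
- env.goto(position, orientation): joint-space move of the TCP to a pose.
- env.movel(position, rot=None, rate=0.15, threshold=None): straight line of the TCP; rot=None keeps the orientation; rate is the mean speed in m/s. With threshold (N) it stops when the force on the tool has changed by that much, and returns True; else False.
- env.movej(angles): joint-space move.
- effector.grip(opening, force=None): finger opening in m; force is the grip in N (None keeps the last); returns when the fingers have stopped.
- env.dwell(seconds).
- env.ik(position, orientation): joint angles nearest the present ones, or None.
- imaging.grab_frame(name): name is "side" or "top"; returns a dict with "color" (420x560x3 uint8, blue, green, red), "depth" (420x560 float32, m along the optical axis (not along the pixel's ray), 0 where there is no reading), "mtx" (3x3 intrinsics, pixels), "k1" (the pictures are not rectified: a ray, as slopes to the right and down, at radius r is drawn at 1 + k1 r^2 times it, then the intrinsics apply), "eye" and "attitude" of the camera in the world. Camera axes: x right, y down, z forward; pixel columns grow to the right and rows downward; lengths in m; the calibration is good to about 2 mm. A picture is of the moment at which its call begins.
A pose or a line that the arm cannot do raises env.PlanningError and nothing moves.
- order.hand_in(): hands the job in, once; it reports no verdict.
Readings, each from a call of its own:
- current_clock(): time.
- current_qpos(): joint angles.
- current_qd(): joint speeds.
- current_joint_efforts(): joint torques, N m.
- current_eef_pos(): TCP position.
- current_orientation(): TCP orientation.
- current_force(): force on the tool from outside, world axes, zero at the start.
- current_ft_torque(): the same for the moment, N m.
- current_width(): finger opening in m.
Only numpy, scipy, OpenCV 4.12 (cv2) and the standard library are available. Lean on these libraries where they do the work, as an engineer would, in place of code of your own. Each camera call takes 0.05 s, during which the arm holds its last target.

## Working session

There is one attempt and no reset: what is moved stays moved. The work goes in short steps, each a Python script; the robot and the scene stay as the last script left them, time stands still between calls to the robot, and variables do not carry over. Pictures are saved under pics/ and viewed, and the job is handed in when it is done.

```bash
mkdir -p pics; cat > h.py <<'E'
import numpy as np, cv2, pickle
from plant import *
from scipy.spatial.transform import Rotation as R
def snap(n,tag):
    f=imaging.grab_frame(n); pickle.dump({k:np.array(v) for k,v in f.items()},open(f'pics/{tag}.pkl','wb')); cv2.imwrite(f'pics/{tag}.png',f['color']); return f
def load(tag): return pickle.load(open(f'pics/{tag}.pkl','rb'))
def att(a):
    a=np.array(a,float)
    return a if a.shape==(3,3) else (R.from_euler('xyz',a).as_matrix() if a.size==3 else R.from_quat(a).as_matrix())
def cloud(f):
    h,w=f['depth'].shape; K=f['mtx']; u,v=np.meshgrid(np.arange(w),np.arange(h))
    xd=(u-K[0,2])/K[0,0]; yd=(v-K[1,2])/K[1,1]; x,y=xd.copy(),yd.copy()
    for _ in range(10):
        s=1+float(f['k1'])*(x*x+y*y); x=xd/s;y=yd/s
    d=f['depth']; P=np.stack([x*d,y*d,d],-1)
    P=P@att(f['attitude']).T+np.array(f['eye']); P[d<=0]=np.nan
    return P
E
python3 - <<'E'
from h import *
for n in('side','top'):
    f=snap(n,n+'0'); print(n,f['mtx'],f['k1'],f['eye'],f['attitude'])
print(current_clock(),current_eef_pos(),current_orientation(),current_width())
E
```

```text
side [[454.05472519   0.         283.08618414]
 [  0.         454.05472519 206.90220535]
 [  0.           0.           1.        ]] 0.011684373966469416 [-0.01406853  0.82256237  0.90254058] [-2.23536959 -0.01244014 -2.54689194]
top [[492.68649054   0.         284.66520941]
 [  0.         492.68649054 207.99966496]
 [  0.           0.           1.        ]] 0.002251769890954436 [ 0.43669282 -0.00726594  1.50489935] [-3.04878891e+00  2.57364681e-03 -1.55947834e+00]
0.1 [ 0.25808339 -0.51330353  0.23049928] [-3.13995187e+00 -2.09648572e-04  4.65768422e-01] 0.08574838506170417
```

View pics/side0.png

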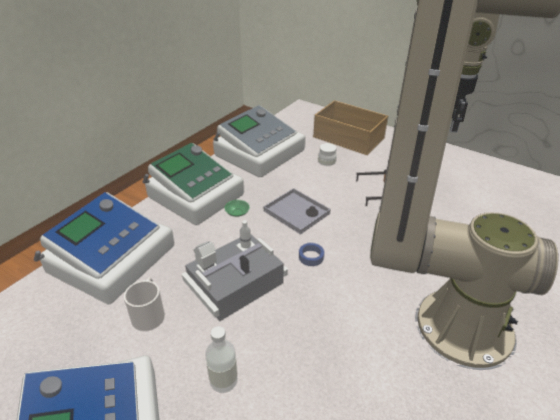

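View pics/top0.png

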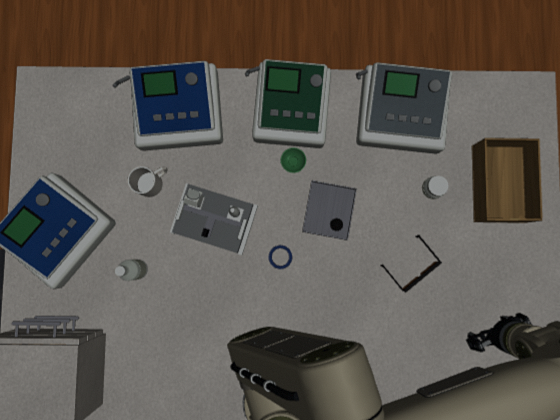

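```bash
python3 - <<'E'
from h import *
f=load('top0');P=cloud(f)
# height map print stats
print(np.nanmedian(P[...,2][:,:]), np.nanmin(P[...,2]),np.nanmax(P[...,2]))
z=P[...,2]; m=np.clip(np.nan_to_num(z)/0.2*255,0,255).astype(np.uint8)
cv2.imwrite('pics/zt.png',cv2.applyColorMap(m,cv2.COLORMAP_JET))
E
```

```text
0.0002612498750735881 -0.7781059402232511 0.7861491288597839
```

View pics/zt.png

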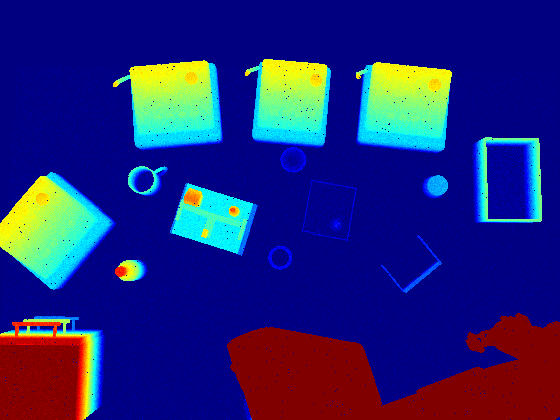

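The dock is around (213,218) in the top view with its near edge turned. The block-headed applicator is in the left well (193,196) and the wand on the right (235,211). The black tab is near (206,232), the tray near (330,210) with the puck at (336,224), and the tape ring near (280,257).

```bash
python3 - <<'E'
from h import *
f=load('top0');P=cloud(f)
c=f['color']
cv2.imwrite('pics/crop1.png',cv2.resize(c[165:275,155:375],None,fx=3.6,fy=3.6,interpolation=cv2.INTER_CUBIC))
sub=np.zeros(P.shape[:2],bool); sub[175:262,163:265]=1
z=P[...,2]
m=sub&(z>0.068)&(z<0.080)
pts=P[m]; r=cv2.minAreaRect((pts[:,:2]*1000).astype(np.float32)); print('dock top',r,len(pts),np.median(pts[:,2]))
m2=sub&(z>0.05); r=cv2.minAreaRect((P[m2][:,:2]*1000).astype(np.float32)); print(r, cv2.boxPoints(r))
def show(name,sl,lo,hi):
    q=P[sl].reshape(-1,3); q=q[(q[:,2]>lo)&(q[:,2]<hi)]
    r=cv2.minAreaRect((q[:,:2]*1000).astype(np.float32)); print(name,len(q),q.mean(0).round(4),np.round(r[0],1),np.round(r[1],1),round(r[2],1))
show('tab',np.s_[222:242,195:220],0.115,0.14)
show('head',np.s_[180:212,180:206],0.12,0.17)
show('wand',np.s_[200:222,224:246],0.12,0.2)
show('tray',np.s_[175:245,298:360],0.012,0.028)
for t,b in dict(tape=(265,295,240,272),dish=(278,308,145,175),puck=(328,346,215,233),goggles=(375,445,230,295),mug=(125,170,165,197),gel=(110,150,255,285)).items():
    show(t,np.s_[b[2]:b[3],b[0]:b[1]],0.008,0.25)
E
```

```text
dock top ((538.9474487304688, 210.20928955078125), (202.6446990966797, 152.85891723632812), 73.15352630615234) 2379 0.07424807012657664
((537.9576416015625, 209.49935913085938), (223.67062377929688, 155.80435180664062), 73.61445617675781) [[431.67078 124.18237]
 [581.14716  80.23007]
 [644.2445  294.81635]
 [494.76813 338.76865]]
tab 42 [0.4929 0.2218 0.1285] [493.  222.3] [12.  22.9] 74.1
head 251 [0.5914 0.2543 0.1439] [592.8 255.9] [41.7 45.9] 73.8
wand 81 [0.5551 0.1404 0.1418] [555.8 140.7] [25.3 25.4] 2.2
tray 277 [ 0.5637 -0.1433  0.0179] [ 572.  -136.4] [140.6 163.6] 80.2
tape 220 [0.4262 0.0114 0.0234] [422.5  12. ] [74.9 69.2] 0.6
dish 418 [ 0.7279 -0.0263  0.0169] [728.3 -25. ] [77.5 87.5] 83.7
puck 117 [ 0.5292 -0.1575  0.0151] [ 533.1 -159.5] [37.6 48.9] 78.6
goggles 399 [ 0.3917 -0.3965  0.034 ] [ 416.2 -382.1] [172.9 180.3] 70.7
mug 650 [0.6521 0.4118 0.0535] [652.8 404.8] [107.4  90.3] 87.4
gel 554 [0.3867 0.4282 0.1056] [391.  461.7] [108.8  60. ] 76.3
```

View pics/crop1.png

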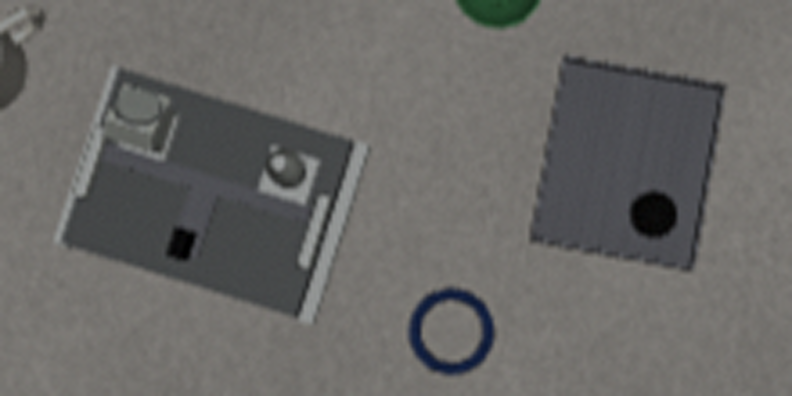

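```bash
cat >> h.py <<'E'
YAW=np.deg2rad(-16.4); DC=np.array([.5384,.2098,0]); RD=R.from_euler('z',YAW).as_matrix()
TRAY=np.array([.572,-.1364])
def dk(x,y,z): return DC+RD@np.array([x,y,z])
DOWN=[np.pi,0,YAW]
def face_pose(psi,tilt,face,dgrip=(0.002,0,0.105)):
    Ra=R.from_euler('z',psi)*R.from_euler('y',-tilt)
    o=np.array(face)-Ra.apply([.0116,0,.1295]); g=o+Ra.apply(dgrip)
    Rt=Ra*R.from_euler('x',np.pi)
    return g+Rt.apply([0,0,.019]),Rt.as_euler('xyz'),o
E
python3 - <<'E'
from h import *
tab=np.array([.4940,.2220,0])
print(dk(-.046,0,0))
print(env.ik([.494,.222,.26],DOWN),env.ik([.494,.222,.099],DOWN),env.ik(dk(.037,.06,.101),DOWN),env.ik(dk(.037,.06,.29),DOWN))
for psi in(-.29,-.23,0,.3): 
    p,r,o=face_pose(psi,np.deg2rad(40),[*TRAY,.27]); print(psi,p,r,o,env.ik(p,r))
E
```

```text
[0.49427156 0.22278771 0.        ]
[ 0.27409314  0.24141177  0.01932518  1.34870973  0.         -2.58126552] [ 0.27409314  0.32583646 -0.27250142  0.97245844  0.         -2.58126552] [ 0.28567437  0.50783928  0.01551483  1.07847187  0.         -2.56968429] [ 0.28567437  0.45364363  0.39485294  1.51200564  0.         -2.56968429]
-0.29 [ 0.59174676 -0.14229268  0.23050631] [ 3.14159265 -0.6981317  -0.29      ] [ 0.64325011 -0.15766194  0.16334091] [-0.40442269 -0.10305672 -0.6901041   0.28884585  0.07345514  3.05378163]
-0.23 [ 0.59206457 -0.14109799  0.23050631] [ 3.14159265 -0.6981317  -0.23      ] [ 0.64439685 -0.15335124  0.16334091] [-0.42944838 -0.10297068 -0.68843808  0.29703893  0.12770146  2.98796771]
0 [ 0.59260723 -0.1364      0.23050631] [ 3.14159265 -0.6981317   0.        ] [ 0.64635488 -0.1364      0.16334091] [-0.51950838 -0.08102458 -0.65575377  0.36653941  0.32479459  2.7286721 ]
0.3 [ 0.59168684 -0.13031015  0.23050631] [ 3.14159265 -0.6981317   0.3       ] [ 0.64303393 -0.11442663  0.16334091] [-0.61044603 -0.00273516 -0.55181011  0.54638439  0.53246559  2.36307961]
```

```bash
sed -i "s/^DOWN=.*/DOWN=[np.pi,0,YAW+np.pi]/; s/Rt=Ra\*R.from_euler('x',np.pi)/Rt=Ra*R.from_euler('x',np.pi)*R.from_euler('z',np.pi)/" h.py
python3 - <<'E'
from h import *
print(R.from_euler('xyz',DOWN).as_matrix().round(2))
print(env.ik([.494,.222,.26],DOWN))
p,r,o=face_pose(-.23,np.deg2rad(40),[*TRAY,.27]); print(p,r,env.ik(p,r))
env.goto([.494,.222,.26],DOWN)
effector.grip(.045,60)
print(current_clock(),current_eef_pos(),current_qpos(),current_width())
snap('top','t1');snap('side','s1')
E
```

```text
[[-0.96  0.28  0.  ]
 [ 0.28  0.96  0.  ]
 [ 0.    0.   -1.  ]]
[0.27409314 0.24141177 0.01932518 1.34870973 0.         0.56032713]
[ 0.59206457 -0.14109799  0.23050631] [-3.14159265  0.6981317   2.91159265] [-0.42944838 -0.10297068 -0.68843808  0.29703893  0.12770146 -0.15362495]
3.3 [0.4940502  0.22192349 0.26000062] [ 2.73930981e-01  2.41411601e-01  1.93264509e-02  1.34867785e+00
 -1.26375010e-06  5.60310379e-01] 0.04523548091467256
```

```bash
python3 - <<'E'
from h import *
f=load('side0');P=cloud(f);c=f['color'].astype(int).sum(-1)
z=P[...,2]
def d(q): return ((q-DC)@RD)
sub=np.zeros(z.shape,bool);sub[230:300,180:290]=1
q=P[sub&(c<150)&(z>.1)&(z<.14)]; q=d(q); print('tab',len(q),q.min(0).round(4),q.max(0).round(4))
q=d(P[sub&(z>.07)&(z<.08)]);print('top',q.min(0).round(4),q.max(0).round(4),np.median(q[:,2]))
h=np.zeros(z.shape,bool);h[235:280,185:225]=1
q=d(P[h&(z>.1)&(z<.165)]);print('head',len(q),np.percentile(q,3,axis=0).round(4),np.percentile(q,97,axis=0).round(4))
cv2.imwrite('pics/c2.png',cv2.resize(load('side0')['color'][205:315,160:310],None,fx=5,fy=5,interpolation=cv2.INTER_CUBIC))
f=load('top0');P=cloud(f);q=d(P[180:212,180:206].reshape(-1,3));q=q[q[:,2]>.11];print('headT',q.min(0).round(4),q.max(0).round(4))
q=d(P[222:242,195:220].reshape(-1,3));q=q[q[:,2]>.125];print('tabT',q.min(0).round(4),q.max(0).round(4))
E
```

```text
Traceback (most recent call last):
ValueError: zero-size array to reduction operation minimum which has no identity
```

```bash
python3 - <<'E'
from h import *
f=load('side0');P=cloud(f)
print(P[260:285:8,180:290:15].round(3), f['depth'][270,240])
cv2.imwrite('pics/c2.png',cv2.resize(load('side0')['color'][205:315,160:310],None,fx=5,fy=5,interpolation=cv2.INTER_CUBIC))
E
```

```text
[[[0.722 0.227 0.002]
  [0.63  0.255 0.076]
  [0.571 0.259 0.113]
  [0.555 0.223 0.093]
  [0.505 0.224 0.121]
  [0.502 0.169 0.079]
  [0.471 0.147 0.078]
  [0.481 0.062 0.003]]

 [[0.701 0.249 0.001]
  [0.608 0.277 0.079]
  [0.568 0.265 0.092]
  [0.546 0.235 0.079]
  [0.508 0.222 0.091]
  [0.487 0.19  0.076]
  [0.455 0.169 0.077]
  [0.44  0.124 0.048]]

 [[0.675 0.274 0.006]
  [0.594 0.294 0.073]
  [0.56  0.276 0.078]
  [0.529 0.256 0.079]
  [0.499 0.234 0.078]
  [0.469 0.213 0.078]
  [0.449 0.177 0.059]
  [0.448 0.111 0.002]]

 [[0.659 0.292 0.001]
  [0.591 0.3   0.052]
  [0.533 0.305 0.093]
  [0.513 0.275 0.078]
  [0.484 0.253 0.076]
  [0.465 0.219 0.057]
  [0.452 0.174 0.024]
  [0.431 0.135 0.003]]] 1.1113864
```

View pics/c2.png

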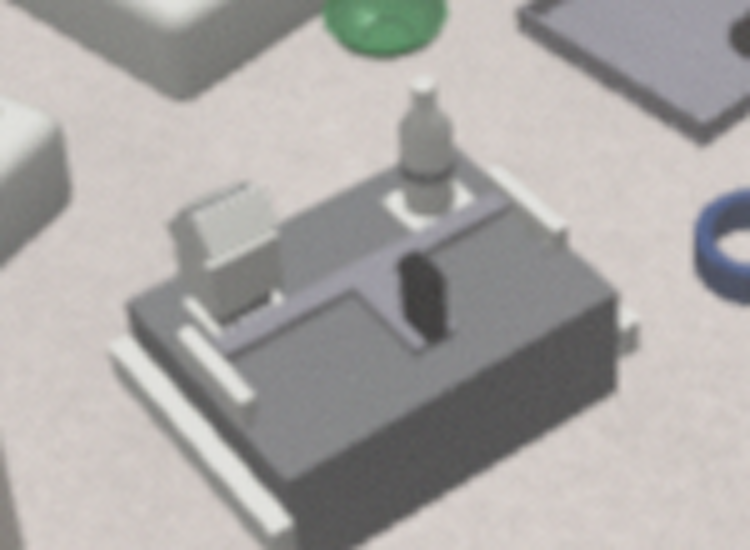

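The enlarged side crop shows the black tab at about (244,264), the applicator head at (207,255), and the bar over both flanges. I'll check the tab and head extents with both cameras.

```bash
python3 - <<'E'
from h import *
def d(q): return ((q-DC)@RD)
f=load('side0');P=cloud(f);c=f['color'].astype(int).sum(-1);z=P[...,2]
def ext(n,q):
    print(n,len(q),np.percentile(q,[2,50,98],axis=0).round(4).tolist()) if len(q) else print(n,0)
b=np.zeros(z.shape,bool);b[255:275,238:252]=1
ext('tabS',d(P[b&(c<270)&(z>.1)]))
b[:]=0;b[238:275,190:220]=1
q=d(P[b]);ext('headS',q[(q[:,2]>.1)&(q[:,2]<.17)])
f=load('top0');P=cloud(f);q=d(P[180:212,180:206].reshape(-1,3));ext('headT',q[q[:,2]>.11])
q=d(P[222:242,195:220].reshape(-1,3));ext('tabT',q[q[:,2]>.125])
E
```

```text
tabS 105 [[-0.0591, -0.005, 0.1003], [-0.0511, 0.0027, 0.1214], [-0.0357, 0.0048, 0.1346]]
headS 437 [[0.0149, 0.0391, 0.1019], [0.0208, 0.0629, 0.1352], [0.0521, 0.0779, 0.1575]]
headT 259 [[0.0173, 0.0396, 0.1159], [0.0377, 0.0567, 0.144], [0.0605, 0.0782, 0.1565]]
tabT 37 [[-0.0583, -0.0064, 0.1259], [-0.0471, -0.0009, 0.129], [-0.0362, 0.0052, 0.1344]]
```

```bash
python3 - <<'E'
from h import *
p=dk(-.047,-.0005,.102)
print(env.movel(p,DOWN,rate=.12,threshold=8),current_eef_pos(),current_force())
effector.grip(.0,60); print('w',current_width(),current_force())
if current_width()>.008:
    q=p-RD[:,0]*.04
    print(env.movel(q,DOWN,rate=.03,threshold=14),((np.array(current_eef_pos())-DC)@RD).round(4),current_force())
print(current_clock())
snap('top','t2');snap('side','s2')
E
```

```text
False [0.49374437 0.22275678 0.10274028] [-0.01436721 -0.10748741  0.20670095]
w 0.010795696112065212 [-1.83279812 -3.8118388   4.76259022]
True [-0.0727 -0.001   0.1027] [ 2.96455834 -0.71590179  0.79814744]
6.175
```

```bash
python3 - <<'E'
from h import *
e=lambda:((np.array(current_eef_pos())-DC)@RD).round(4)
q=np.array(current_eef_pos())-RD[:,0]*.012
print(env.movel(q,DOWN,rate=.02,threshold=18),e(),current_force(),current_width())
env.dwell(.3);print(e(),current_force())
f=snap('top','t2')
cv2.imwrite('pics/c3.png',cv2.resize(snap('side','s2')['color'][185:315,150:310],None,fx=4.5,fy=4.5,interpolation=cv2.INTER_CUBIC))
E
```

```text
True [-0.0726 -0.001   0.1026] [ 1.94365738 -0.7593063   1.2946777 ] 0.01126193941070458
[-0.0726 -0.001   0.1026] [ 2.09899557 -0.93466324  2.70674494]
```

View pics/c3.png

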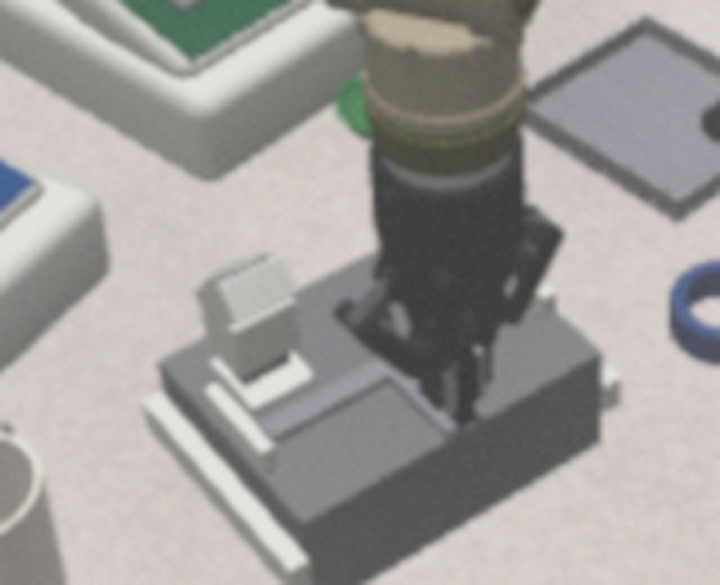

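The crop shows the bar drawn clear of the applicator's flange. A second pull did not move it, so it is on its stop. Next I release the tab and grasp the head.

```bash
python3 - <<'E'
from h import *
effector.grip(.04,60)
p=np.array(current_eef_pos());p[2]=.25
env.movel(p,DOWN,rate=.2)
a=dk(.037,.0595,.25)
env.movel(a,DOWN,rate=.2); effector.grip(.07)
a[2]=.098
print(env.movel(a,DOWN,rate=.12,threshold=8),current_eef_pos(),current_force(),current_clock())
effector.grip(0,80)
print(current_width(),current_force(),current_clock())
snap('top','t3')
cv2.imwrite('pics/c4.png',cv2.resize(snap('side','s3')['color'][165:315,130:310],None,fx=4,fy=4,interpolation=cv2.INTER_CUBIC))
E
```

```text
False [0.591318   0.25663181 0.09895312] [ 0.59063764  0.88775581 -0.02080697] 10.8667
0.03944578470052222 [-0.17312208 -1.20164687  4.11465479] 11.25
```

View pics/c4.png

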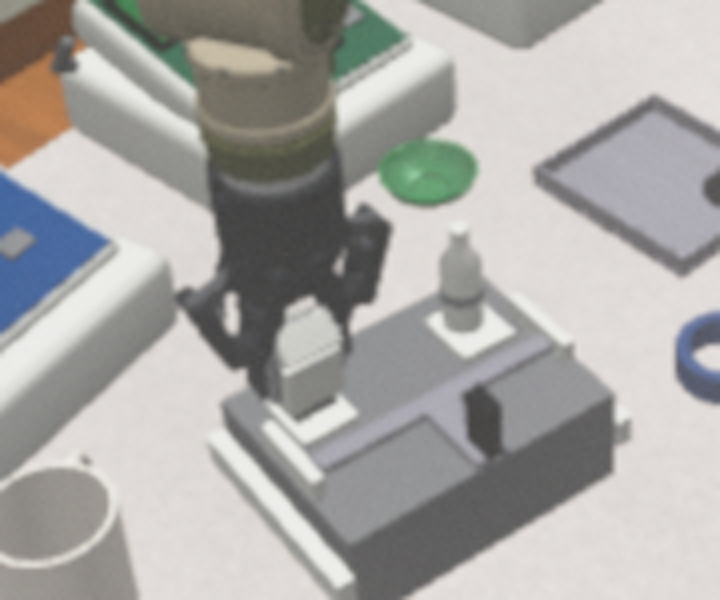

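The fingers straddle the head at crop (300,365) with the cheeks in the pads. The opening is 39.4 mm, against 40 mm for the cheeks. Now the lift.

```bash
python3 - <<'E'
from h import *
p=np.array(current_eef_pos());p[2]=.30
print(env.movel(p,DOWN,rate=.1,threshold=20),current_eef_pos(),current_force(),current_width(),current_clock())
snap('top','t4')
cv2.imwrite('pics/c5.png',cv2.resize(snap('side','s4')['color'][100:315,100:380],None,fx=2.8,fy=2.8,interpolation=cv2.INTER_CUBIC))
for psi in(-.29,-.23,-.1,.1):
    q,r,o=face_pose(psi,np.deg2rad(40),[*TRAY,.275],(.002,0,.103)); print(psi,q,r,env.ik(q,r))
E
```

```text
False [0.59092807 0.25638169 0.29937994] [-0.23891212 -0.04577132 -2.59649061] 0.03901780952961983 13.5167
-0.29 [ 0.59297865 -0.1426603   0.23397422] [-3.14159265  0.6981317   2.85159265] [-0.40406434 -0.10379033 -0.68142942  0.29823392  0.07322568 -0.08753502]
-0.23 [ 0.59331629 -0.14139107  0.23397422] [-3.14159265  0.6981317   2.91159265] [-0.42882592 -0.10368767 -0.67976619  0.30636617  0.12730605 -0.15314028]
-0.1 [ 0.59378344 -0.13858563  0.23397422] [-3.14159265  0.6981317   3.04159265] [-0.48073529 -0.09552245 -0.66650239  0.33800398  0.2411937  -0.29752018]
0.1 [ 0.59378344 -0.13421437  0.23397422] [-3.14159265  0.6981317  -3.04159265] [-0.55198196 -0.06184274 -0.62038774  0.42402778  0.40065304 -0.52913054]
```

View pics/c5.png

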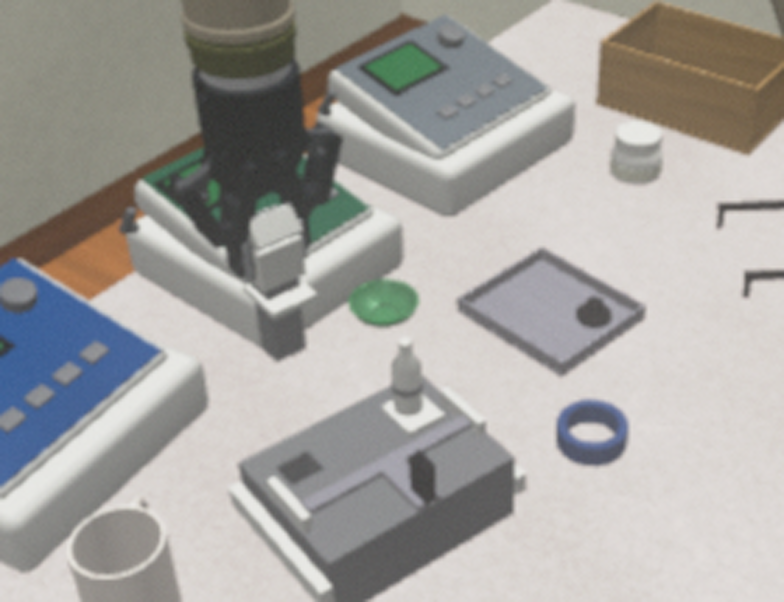

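The applicator hangs upright at (275,280), its well at (300,468) is empty, the wand is seated, and the keeper is open. I'll carry it over the tray and then tilt it.

```bash
python3 - <<'E'
from h import *
q,r,o=face_pose(-.23,np.deg2rad(40),[*TRAY,.275],(.002,0,.103))
env.movel([.57,-.137,.30],[np.pi,0,np.pi-.23],rate=.15)
print(current_clock(),current_width(),current_qpos())
env.goto(q,r)
env.dwell(.5)
print(current_clock(),current_width(),current_eef_pos(),current_orientation(),r,q,current_force())
f=snap('top','t5')
cv2.imwrite('pics/c6t.png',cv2.resize(f['color'][130:280,230:430],None,fx=4,fy=4,interpolation=cv2.INTER_CUBIC))
cv2.imwrite('pics/c6.png',cv2.resize(snap('side','s5')['color'][80:315,150:430],None,fx=2.5,fy=2.5,interpolation=cv2.INTER_CUBIC))
E
```

```text
16.3917 0.03943300444679736 [-3.71947521e-01  3.29567352e-01  2.35545946e-01  1.47687285e+00
  1.28520039e-04 -1.42743272e-01]
17.975 0.039344432939275156 [ 0.59340893 -0.1414318   0.23386243] [3.14152412 0.69780287 2.91154208] [-3.14159265  0.6981317   2.91159265] [ 0.59331629 -0.14139107  0.23397422] [ 0.14483756  0.52470725 -2.69418265]
```

View pics/c6.png

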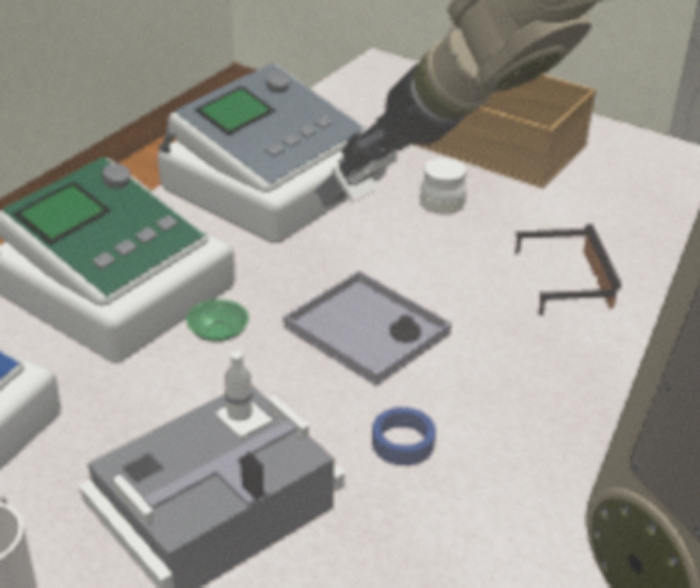

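View pics/c6t.png

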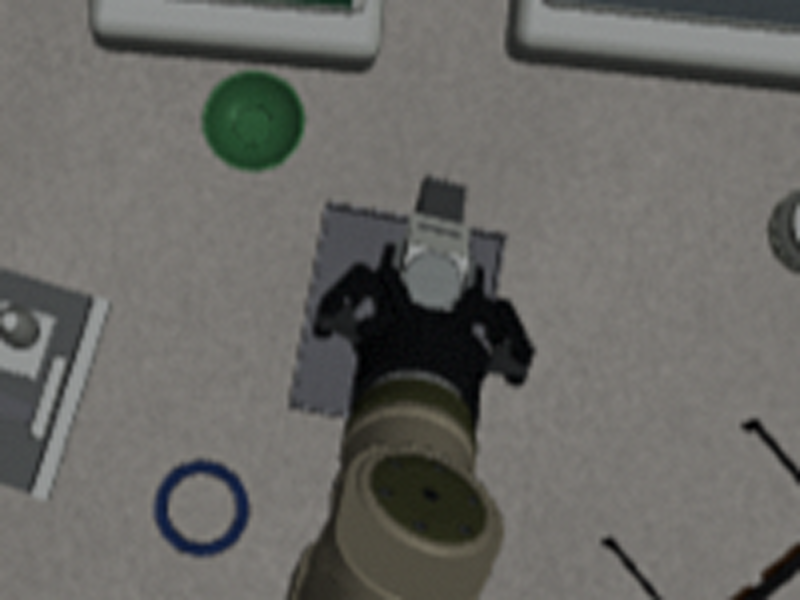

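The top crop shows the round metal face looking up at (433,280), with the foot pointing away at (445,197). I'll measure its position and level, and check the tray centre from the side camera.

```bash
python3 - <<'E'
from h import *
f=load('t5');P=cloud(f)
m=np.zeros(P.shape[:2],np.uint8); cv2.circle(m,(338,200),5,1,-1)
q=P[m>0];q=q[~np.isnan(q[:,2])];c=np.median(q,0);q=q[abs(q[:,2]-c[2])<.012]
A=np.c_[q[:,:2]-q[:,:2].mean(0),np.ones(len(q))];s=np.linalg.lstsq(A,q[:,2],rcond=None)[0]
print('face c',q.mean(0),'slopes deg',np.degrees(np.arctan(s[:2])),len(q),'resid',np.std(q[:,2]-A@s))
p=P[195:206,333:344,2];print((p*1000).round()[::2,::2])
# tray from side: corners in original side image s5
f=load('s5');K=f['mtx']
def ray(u,v,z):
    x=cv2.undistortPoints(np.array([[[u,v]]],float),K,np.array([float(f['k1']),0,0,0]))[0,0]
    d=att(f['attitude'])@[x[0],x[1],1];e=np.array(f['eye']);return e+d*(z-e[2])/d[2]
co=[ray(150+u/2.5,80+v/2.5,.02) for u,v in((360,273),(285,322),(377,381),(450,327))]
print(np.round(co,3),np.mean(co,0))
E
```

```text
face c [ 0.57274068 -0.13638194  0.27469812] slopes deg [-3.23919735 -2.97976292] 80 resid 0.0024408300003734614
[[272. 273. 274. 278. 270. 271.]
 [277. 270. 278. 276. 275. 272.]
 [281. 275. 276. 276. 273. 279.]
 [277. 274. 275. 274. 276. 275.]
 [277. 276. 273. 276. 279. 273.]
 [294. 276. 273. 277. 273. 301.]]
[[ 0.632 -0.216  0.02 ]
 [ 0.652 -0.074  0.02 ]
 [ 0.497 -0.046  0.02 ]
 [ 0.477 -0.184  0.02 ]] [ 0.56430905 -0.13028059  0.02      ]
```

```bash
python3 - <<'E'
from h import *
f=load('t5');P=cloud(f);d=lambda q:(q-DC)@RD
q=d(P[215:250,185:225].reshape(-1,3));q=q[q[:,2]>.122];print('tab',len(q),q.mean(0))
q=d(P[200:222,224:246].reshape(-1,3));q=q[q[:,2]>.12];print('wand',len(q),q.mean(0),q[:,2].max())
print(np.abs(current_qd()).max(),current_width(),current_clock())
order.hand_in()
E
```

```text
tab 37 [-0.07222488 -0.00056736  0.1293328 ]
wand 81 [ 0.03565501 -0.06185515  0.14137112] 0.16465485075234243
0.002046787590407722 0.039435713430736694 18.075
the job is handed in; nothing more can be done
```

The keeper is open on its stop, and the applicator is held face-up over the middle of the drip tray. I handed the job in at 18.1 s; it reported no verdict.

- **Keeper:** I pulled it back about 26 mm until it met the stop, and a second pull did not move it. At the end its tab was at dock x = -72 mm, the fully open position.
- **Applicator:** I gripped it by the cheeks at 80 N, and the fingers closed to 39.4 mm against the stated 40 mm. The arm was still at hand-in.
- **Face:** From the depth image, its centre is at (0.573, -0.136, 0.275) m, about 1 mm from the tray centre measured by the top camera. The calculated foot height is about 0.168 m.
- **Level:** The plane fit gave a tilt of about 4°, from noisy depth data (about 2.4 mm). The arm's own pose implies under 1°. Both are inside the 12° limit.
- **Wand and bystanders:** The wand's position and height matched the starting picture. In the last pictures I saw no bystander moved, though I did not re-measure each one.

One check disagreed: the side camera put the tray centre about 10 mm from the top camera's value. I used the top camera's, and either one is well inside the 40 mm tolerance.

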